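Load the drill rack past the spring gate

ROBOT

A 6-joint arm with a two-finger parallel gripper is mounted at the origin on the work surface. World frame = base frame: x ahead of the robot, y to its left, z up, the work surface at z = 0. Lengths are in mm, angles in rad, forces in N, time in s.
With the tool pointing down it reaches from about 350 to 875 mm from the base axis. Payload 4.2 kg.
Tool frame: the origin (TCP) lies midway between the tips of the shut fingers; the grasp point (between the pads) lies 19 mm behind it (arm.tcp_to_grasp is the distance from the TCP to the grasp point, in mm); z points along the fingers, y is the line along which they close (so a half turn about z gives the same grasp; the last joint's range is limited). The gripper opens to 85 mm and grips with 20 to 120 N. Pads are 22 mm wide; open, the fingers measure 114 mm over their backs; the gripper's body (76 mm by 85 mm) begins 54 mm behind the grasp point. The pads swing forward as they close: fully open they stand 13 mm farther back than shut.
Start: joints at [-0.908, 0.385, 0.008, 0, -1.194, -0.259], TCP at [245.585, -574.706, 231.312] pointing down, gripper open.
Joint ranges: [-3.14, 3.14], [-1.21, 2.06], [-1.07, 1.41], [-3.16, 2.05], [-2.99, -0.16], [-3.1, 3.1]. Speed limits (rad/s): [2.79, 2.79, 3.14, 3.14, 3.14, 3.14].

INTERFACE

Orientations are given as a unit quaternion [x, y, z, w].
In Python, from bench import arm gives the robot as it stands.
- The arm moves only by the tool arm_command, never from a script. Its argument "rows" is a list of rows, each a list of 2 entries, a list of its own where there are three numbers: the shift along the tool's x, y, z as a fraction of full scale, then the turn, a rotation vector about the tool's x, y, z as a fraction of full scale. In form: [[[x, y, z], [wx, wy, wz]], ...]. A call has 1 to 5 rows; each row is the pose to reach, as a shift and turn from the pose commanded when the call began, along the tool's axes at that moment, turning the shorter way round; what a row does not reach only later rows make up. Full scale, the value 1, is 0.25 m for a shift and 180 degrees for a turn. A row lasts 1/10 s, in which the tool goes at most 50 mm and 8.59 degrees, less where a joint would pass 70% of its speed; a pose out of reach is approached as far as the arm can. A call with a number of a shift or a turn outside -1 to 1 is refused whole. A call with a gripper value outside its range is refused whole. "grip" is the opening, from 0 (shut) to 1 (fully open), set as the call begins (left out, the last holds). The fingers move at their own pace and stop on an object; the grip force is fixed at half the most. Time passes only in rows, so rows that repeat a pose let the fingers close. It gives the time, the measured TCP pose, the force, the opening and the grip force at its end, in the units of the state.
- arm.read_state(): the state, without advancing time (a new reading comes with each control period).
- arm.get_image(name): name is "scene" or "top" or "wrist"; returns (picture, depth): 480x640x3 uint8, blue, green, red; 480x640 float32, mm along the optical axis (not along the pixel's ray), 0 where there is no reading.
- arm.camera_info(name): a dict with "fx", "fy", "cx", "cy" (pixels), "k1" (the pictures are not rectified: a ray, as slopes to the right and down, at radius r is drawn at 1 + k1 r^2 times it, then the intrinsics apply), "extrinsics" (4x4, takes a point from camera to world coordinates). Camera axes: x right, y down, z forward; pixel columns grow to the right and rows downward; lengths in mm; the calibration is good to about 2 mm. A picture is of the moment at which its call begins: read the wrist's pose just before it. camera_info takes no time and is no camera call; for the wrist camera it gives the pose at the moment of the call.
- arm.job_done(): hands the job in; it is judged then, once.
Trained networks look in the newest picture that a camera, given by its name, has taken for a name from the list of things; names that differ only in an ending like _2 or _b are one class to them, and where a whole thing is asked for, a point or a joint stands for the part that bears it (a point fixed in the world has none). Each returns a list of dicts, best first, with "score" (0 to 1); they miss things now and then, are a little off and sometimes report something else, mostly with a low value. They report only what shows in the picture. A call takes as long as a camera call. They do not tell look-alikes from the thing itself.
- arm.spot_in(camera, query): "position" ([column, row] in pixels, amid what is visible of it).
The state is a dict: "clock": time; "joints": joint angles; "joint_vel": joint speeds; "joint_efforts": joint torques, N m; "position": TCP position; "ee_rot": TCP orientation; "contact_force": force on the tool from outside, world axes, zero at the start; "wrist_torque": the same for the moment, N m; "gripper_width": finger opening in mm; "grasp_force": force on a finger pad.
Only numpy, scipy, OpenCV 4.12 (cv2) and the standard library are available. Lean on these libraries where they do the work, as an engineer would, in place of code of your own. Each camera call takes 0.05 s, during which the arm holds its last target. There are 200 camera calls.

TASK

Slide the drill rack along its chute, past the spring gate, until it is fully home against the end stop: with one fingertip press down the long paddle beside the chute and keep it down so that the gate stays up, while the other finger pushes the upright plate at the rack's tail. Then let go, so that the gate shuts across the chute behind the drill block. Only press and push: do not lift or tip the rack, do not let the gate touch it, and leave the other things on the bench alone.

Things in the scene. Friction and masses are not known exactly. Their poses are not given: they have to be found in the camera images.
- chute: Fixed straight steel chute, open on top. Origin on the bench in the gate's plane, on the centre line; x = direction of travel, y towards the paddle, z up. All 'chute' numbers below are in this frame, mm. Floor top z = 3; walls 5 thick, 30 high, inner faces y = +33 and -33; it runs from x = -305 (open end) to the end stop, a 40 high block with its near face at x = +96.
- gate_angle (a joint): Gate angle, rad: 0 shut, grows as the paddle is pressed, end of travel 1.05. Hinge shaft along chute x at y = 47, z = 34, carrying paddle and leaf: paddle down swings the leaf up. The leaf clears the rack from 0.7 up. A spring shuts it (0.10 N m shut, 0.15 open, plus the leaf's weight: some 4 to 6 N at 30 mm from the shaft). Pushing the rack against the leaf does not open it.
- gate: Swinging part: shaft, leaf and paddle, aluminium; origin on the shaft in the gate's plane (chute 0, 47, 34). Leaf: 4 mm thick at chute x = 0; shut, it spans y = -30 to +10, z = 14 to 60, hung from an arm over the wall; held open it stands up to about 120 mm above the bench, so keep the hand behind it.
- paddle_mid (a point): Middle of the paddle's top face: a plate 215 x 60 x 3 mm on the gate's shaft, outside the chute, chute x = -300 to -85, reaching 60 mm outwards (+y) from the shaft. Gate shut: slopes up outwards at 0.8 rad (outer edge y = 89, z = 77); gate at 0.8 rad: level at z = 34. Press it anywhere along its length; a fingertip may slide along it. Turns with the gate.
- rack: Loose drill rack, 0.2 to 0.45 kg, lying in the chute, its x along chute x. Origin: centre of the underside of the wooden drill block (80 long, 56 wide, 26 high, drill shanks up to 36). A flat runner (20 wide, top at 6 mm) goes back from it to the push plate, and passes under the shut leaf. Fully home, block against the end stop: origin at chute x = +56, push plate's rear face at chute x = -102.
- push_face (a point): Centre of the rear face of the upright steel push plate at the rack's tail, the face to push towards chute +x: 158 mm behind the rack's origin, 25 mm above its underside. The plate is 44 wide, 8 thick, its top 50 mm above the underside.
- can: Bystander: upright spray can, 60 mm diameter, 180 mm high; origin at the centre of its foot.
- offcut: Bystander: dark wood offcut 60 x 100 x 35 mm; origin at the centre of its underside.
- bin: Bystander: open plastic parts bin 80 x 120 x 55 mm; origin at the centre of its underside.
- screwdriver: Bystander: screwdriver lying on the bench, tip along its +x; origin below its middle.
Not all that is in view belongs to the job. Leave any purple look-alike of the rack alone.

How it is judged:
By the outcome, as a careful person would: the job done as asked, in the order asked, and still so for the second after the job is handed in, with the robot touching nothing.
It also fails if it takes over 51 s, if anything falls off the work surface, if the arm or the gripper's body presses on something with over 40 N, if the wrist force passes 120 N, or if a joint passes its speed limit or range.

## Working session

There is one attempt and no reset: what is moved stays moved. The work goes in short steps, Python scripts to look and compute and a tool call to move; the robot and the scene stay as the last step left them, time stands still between calls to the robot, and variables do not carry over. Pictures are saved under pics/ and viewed, at most 10 in all, crops included, and the job is handed in when it is done.

Besides the shell and the picture viewer there is one more tool, called after "Call:" in YAML: its name, and indented under it one key for each argument. arm_command: Moves the arm, as the interface text tells. Shift numbers are shares of 0.25 m and turn numbers shares of 180 degrees, none past 1 either way. Its arguments: {"type":"object","properties":{"rows":{"type":"array","items":{"type":"array"}},"grip":{"type":"number"}},"required":["rows"]}

```bash
mkdir -p pics
cat > h.py <<'E'
import numpy as np, cv2
from bench import arm
def cam(n):
    i=arm.camera_info(n); im,d=arm.get_image(n); return im,d,i
def world(i,u,v,z):  # z depth
    x=(np.asarray(u,float)-i['cx'])/i['fx']; y=(np.asarray(v,float)-i['cy'])/i['fy']
    a,b=x.copy(),y.copy()
    for _ in range(10):
        r=1+i['k1']*(a*a+b*b); a,b=x/r,y/r
    p=np.stack([a*z,b*z,z+0*a,1+0*a],-1); return (p@np.array(i['extrinsics']).T)[...,:3]
def cloud(i,d):
    v,u=np.mgrid[0:480,0:640]; return world(i,u,v,d.astype(float))
E
python3 - <<'E'
from h import *
s=arm.read_state(); print(s)
for n in('top','scene'):
    im,d,i=cam(n); cv2.imwrite(f'pics/{n}0.png',im); np.savez(f'{n}0.npz',d=d,im=im,E=i['extrinsics']); 
    print(n,{k:i[k] for k in('fx','fy','cx','cy','k1')})
    P=cloud(i,d)
    for q in('chute','gate','paddle_mid','rack','push_face'):
        for r in arm.spot_in(n,q)[:3]:
            u,v=map(int,r['position']); print(q,round(r['score'],2),u,v,P[v,u].round())
E
```

```text
{'clock': 0.0, 'joints': array([-9.08407947e-01,  3.85589308e-01,  6.63480171e-03, -5.18363772e-04,
       -1.19399866e+00, -2.58589964e-01]), 'joint_vel': array([ 0.00064045, -0.00141656,  0.00040763,  0.00186789, -0.0010322 ,
       -0.00030966]), 'joint_efforts': array([-8.37505086e-04, -3.92291236e+01,  1.88398039e+01,  4.18635160e+00,
       -4.72325875e-03,  6.88139210e-06]), 'position': array([ 245.36080472, -574.19296907,  230.20245172]), 'ee_rot': array([-2.00436516e-01,  9.79706069e-01,  1.07313705e-03, -2.63431029e-04]), 'contact_force': array([-0.1139428 ,  0.61905287, -0.01358396]), 'wrist_torque': array([ 0.00548872, -0.02972018, -0.01857739]), 'grasp_force': 0.0, 'gripper_width': 85.50923284299768}
top {'fx': 576.9316973619136, 'fy': 576.9316973619136, 'cx': 323.7396481110719, 'cy': 231.06061521830787, 'k1': -0.0677293819445319}
chute 0.78 323 195 [623.   8.  27.]
gate 0.55 355 201 [608. -55.  55.]
paddle_mid 0.55 359 201 [609. -63.  52.]
paddle_mid 0.24 180 310 [385. 285.  23.]
rack 0.75 326 175 [664.   3.  26.]
rack 0.66 144 213 [576. 368.  26.]
push_face 0.8 327 179 [655.   1.  28.]
push_face 0.63 146 212 [577. 362.  31.]
push_face 0.38 352 201 [608. -49.  52.]
scene {'fx': 605.3939564066425, 'fy': 605.3939564066425, 'cx': 314.1342146421039, 'cy': 241.9859826242399, 'k1': -0.1570288266199591}
chute 0.92 308 281 [623. -32.  33.]
gate 0.9 292 273 [608. -64.  59.]
paddle_mid 0.71 294 272 [606. -58.  57.]
paddle_mid 0.7 308 280 [627. -34.  41.]
rack 0.84 324 295 [668. -12.  22.]
rack 0.84 441 232 [596. 345.  24.]
push_face 0.83 322 295 [656. -11.  10.]
push_face 0.76 440 231 [587. 349.  19.]
```

Run:
```python
import cv2
a=cv2.imread('pics/top0.png'); cv2.imwrite('pics/topc.png',cv2.resize(a[60:360,120:520],None,fx=2,fy=2,interpolation=cv2.INTER_CUBIC))
```

```text
(no output)
```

View pics/topc.png

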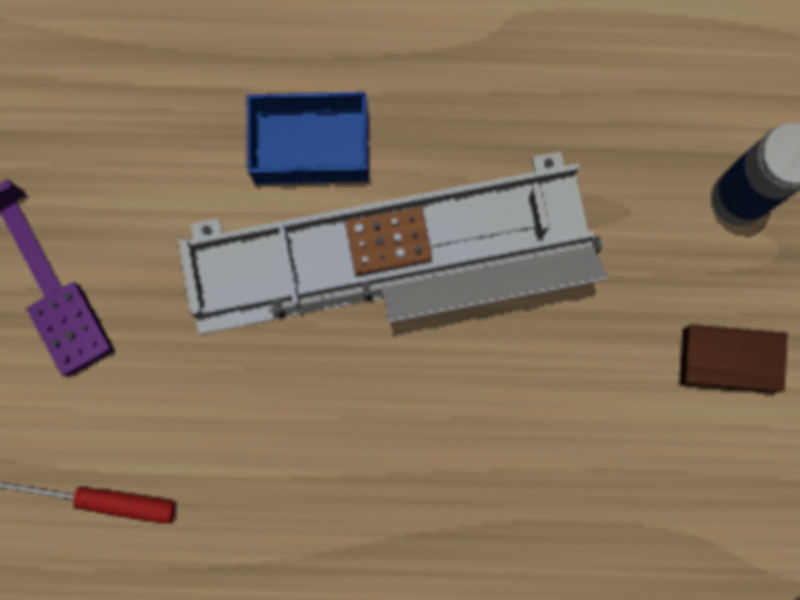

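View pics/scene0.png

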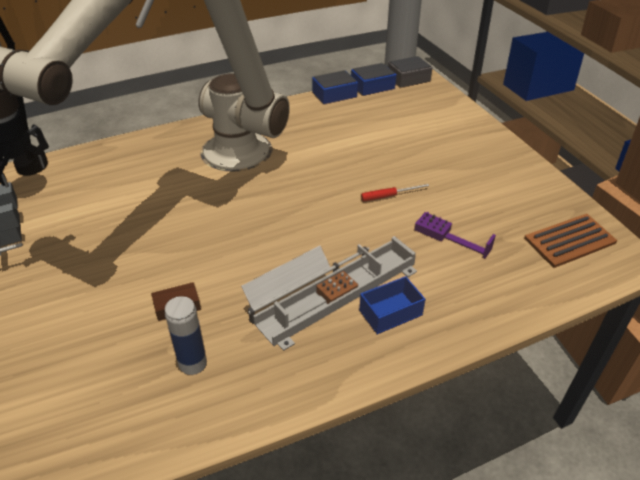

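The top crop shows two candidates: the orange rack in the chute (crop 388,240) and a purple look-alike (crop 60,310). The orange one is right: it sits in the chute behind the gate. The end stop is on the left (190,275), the paddle is on the robot side (495,290), and the push plate is at (540,212). The bin is beyond the chute, the can is about 140 mm off the open end, and the offcut is to the right. The scene view agrees.

```bash
cat > fit.py <<'E'
from h import *
from scipy.optimize import minimize
z=np.load('top0.npz'); i=arm.camera_info('top'); P=cloud(i,z['d']).reshape(-1,3)
im=z['im'].reshape(-1,3)
P=P[(z['d'].ravel()>0)&(abs(P[:,0]-630)<150)&(abs(P[:,1]+5)<300)&(P[:,2]<100)]
def loc(p,P=P):
    c,s=np.cos(p[2]),np.sin(p[2]); d=P[:,:2]-p[:2]; return d@np.array([[c,-s],[s,c]])
def model(x,y):
    m=np.zeros_like(x); ins=(x>-305)&(x<96)
    m[ins&(abs(y)<33)]=3; m[ins&(abs(y)>33)&(abs(y)<38)]=30
    m[(x>96)&(x<104)&(abs(y)<38)]=40
    m[(abs(x)<2)&(y>-30)&(y<10)]=60
    k=(x>-300)&(x<-85)&(y>47)&(y<89); m[k]=34+(y[k]-47)*np.tan(.8); return m
def cost(p):
    q=loc(p); x,y=q.T; k=(x>-340)&(x<125)&(y>-60)&(y<110)
    k&=~((abs(y)<31)&(x<-5))            # rack unknown
    e=sum(np.minimum(abs(P[k,2]-model(x[k]+a,y[k]+b)),15).sum() for a in(-1,0,1) for b in(-1,0,1))/9
    return e+ (len(P)-k.sum())*3
best=None
for x0 in(580,600,620):
  for y0 in(60,80,100):
    r=minimize(cost,[x0,y0,np.pi/2+.12],method='Nelder-Mead',options=dict(initial_simplex=[[x0,y0,1.69],[x0+20,y0,1.69],[x0,y0+20,1.69],[x0,y0,1.8]],maxiter=300))
    if best is None or r.fun<best.fun: best=r
p=best.x; print(p,best.fun)
q=loc(p); h=P[:,2]
for nm,k in dict(wallM=(q[:,0]>-290)&(q[:,0]<80)&(abs(q[:,1]+35.5)<6)&(h>22)&(h<36), wallP=(q[:,0]>-290)&(q[:,0]<80)&(abs(q[:,1]-35.5)<6)&(h>22)&(h<36),
  stop=(q[:,0]>70)&(abs(q[:,1])<25)&(h>30)&(h<50), leaf=(abs(q[:,0])<15)&(q[:,1]>-28)&(q[:,1]<8)&(h>48), plate=(q[:,0]<-200)&(abs(q[:,1])<20)&(h>44)&(h<60), block=(q[:,0]<0)&(q[:,0]>-180)&(abs(q[:,1])<32)&(h>22)&(h<45), paddle=(q[:,0]<-60)&(q[:,1]>50)&(q[:,1]<110)&(h>15)).items():
    a=q[k]; print(nm,k.sum(),a.min(0).round(1),a.max(0).round(1),np.median(a,0).round(1),np.median(h[k]).round(1)) if k.any() else print(nm,0)
E
python3 fit.py
```

```text
[6.34786416e+02 3.34060983e+02 6.77467394e-05] 124368.60860893792
wallM 0
wallP 0
stop 0
leaf 0
plate 0
block 0
paddle 0
```

```bash
python3 - <<'E'
s=open('fit.py').read()
a=s.index("def cost"); b=s.index("best=None")
s=s[:a]+'''def cost(p):
    x,y=loc(p).T
    w=np.where((abs(y)<31)&(x<-5)&(x>-305),0.3,1)
    return sum((w*np.minimum(abs(P[:,2]-model(x+a,y+b)),25)).sum() for a in(-1,0,1) for b in(-1,0,1))/9
'''+s[b:]
open('fit.py','w').write(s)
E
python3 fit.py
```

```text
[631.71875586 127.23887544   1.8057636 ] 156820.20071079666
wallM 579 [-289.7  -38.6] [ 79.  -29.8] [-105.1  -33.5] 28.7
wallP 600 [-289.9   29.6] [79.9 41.1] [-106.1   37. ] 28.9
stop 134 [ 94. -25.] [104.7  24.8] [99.  -0.7] 39.1
leaf 45 [ -2.3 -27.9] [2.1 7.9] [-0.4 -9.8] 59.1
plate 95 [-442.4  -16.3] [-251.1   19.6] [-255.5    4.6] 51.5
block 1180 [-179.3  -32. ] [-1.5 32. ] [-101.3    2.8] 28.6
paddle 2050 [-308.2   50. ] [-61.7  91.9] [-192.    71.1] 58.4
```

```bash
cat >> fit.py <<'E'
for s in(-1,1):
    k=(q[:,0]>-300)&(q[:,0]<90)&(abs(q[:,1]-s*35.5)<8)&(h>25)&(h<33)
    print(s,np.polyfit(q[k,0],q[k,1],1),k.sum())
k=(q[:,0]<-200)&(q[:,0]>-310)&(abs(q[:,1])<24)&(h>44)&(h<60)
print('plate',q[k].min(0),q[k].max(0),np.median(q[k],0),np.polyfit(q[k,1],q[k,0],1))
k=(q[:,0]<-10)&(q[:,0]>-180)&(abs(q[:,1])<30)&(h>24)&(h<45);print('block',np.percentile(q[k],[2,98],axis=0))
k=(q[:,0]<-100)&(q[:,0]>-290)&(q[:,1]>50)&(q[:,1]<85)&(h>35);print('paddle z(y-47)',np.polyfit(q[k,1]-47,h[k],1),np.arctan(np.polyfit(q[k,1]-47,h[k],1)[0]))
E
python3 fit.py | tail -6
```

```text
-1 [-8.09751010e-03 -3.47525312e+01] 526
1 [-7.89842382e-03  3.53116436e+01] 570
plate [-259.77652216  -16.26709023] [-251.08494369   23.80728828] [-255.12886311    4.41708642] [ 3.72417528e-02 -2.55214770e+02]
block [[-139.62152444  -23.48361272]
 [ -63.12774946   28.91854492]]
paddle z(y-47) [ 1.02270661 33.8008604 ] 0.7966235458985372
```

```bash
cat >> h.py <<'E'
from scipy.spatial.transform import Rotation as R
O=np.array([631.4,127.2,0]); TH=1.798
ex=np.array([np.cos(TH),np.sin(TH),0]); ey=np.array([-np.sin(TH),np.cos(TH),0]); ez=np.array([0,0,1.])
def tochute(p): d=np.asarray(p)-O; return np.stack([d@ex,d@ey,d@ez],-1)
def plan(c,sgn=1):
    s=arm.read_state(); r=R.from_quat(s['ee_rot']); t=O+c[0]*ex+c[1]*ey+c[2]*ez
    T=R.from_matrix(np.stack([np.cross(sgn*ey,-ez),sgn*ey,-ez],1))
    print('now',tochute(s['position']).round(1),'shift',(r.inv().apply(t-s['position'])/250).round(3),'turn',((r.inv()*T).as_rotvec()/np.pi).round(3),
      'F',(np.array([ex,ey,ez])@s['contact_force']).round(1),'w',round(s['gripper_width'],1),'t',round(s['clock'],2))
E
python3 - <<'E'
from h import *
plan([-284,39,200]);plan([-284,39,200],-1)
im,d,i=cam('top');P=cloud(i,d)
for q in('can','offcut'):
    for r in arm.spot_in('top',q)[:1]:
        u,v=map(int,r['position']);print(q,P[v,u].round(),tochute(P[v,u]).round())
h=(P[...,2]>165)&(P[...,2]<190)&(P[...,0]>400); print('can top',tochute(np.median(P[h],0)))
E
```

```text
now [-596.9  534.   231.3] shift [-2.169  0.884  0.125] turn [ 0.     0.    -0.444] F [-0.7 -0.   0. ] w 85.4 t 0.6
now [-596.9  534.   231.3] shift [-2.169  0.884  0.125] turn [ 0.    -0.     0.556] F [-0.7 -0.   0. ] w 85.4 t 0.6
can [ 692. -318.  171.] [-447.   42.  171.]
offcut [ 543. -316.   36.] [-412.  186.   36.]
can top [-463.8428404    25.15779938  179.03415702]
```

Call:
arm_command:
  rows:
    - [[-0.16,0.065,0],[0,0,-0.044]]
    - [[-0.32,0.13,0],[0,0,-0.088]]
    - [[-0.48,0.195,0],[0,0,-0.132]]
    - [[-0.64,0.26,0],[0,0,-0.176]]
    - [[-0.8,0.325,0],[0,0,-0.22]]
  grip: 0.75

```text
clock: 1.25
position: [398.6, -420.1, 231.6]
ee_rot: [-0.523, 0.852, -0.0, 0.0]
contact_force: [0.2, -0.5, 0.3]
gripper_width: 64.0
grasp_force: 0.0
```

```bash
python3 -c "
from h import *
plan([-284,39,200])"
```

```text
now [-480.8  350.1  231.6] shift [-1.403 -0.448  0.126] turn [-0.    -0.    -0.222] F [-0.5 -0.1  0.3] w 64.0 t 1.25
```

Call:
arm_command:
  rows:
    - [[-0.16,-0.051,0],[0,0,-0.044]]
    - [[-0.32,-0.102,0],[0,0,-0.088]]
    - [[-0.48,-0.153,0],[0,0,-0.132]]
    - [[-0.64,-0.204,0],[0,0,-0.176]]
    - [[-0.8,-0.255,0],[0,0,-0.222]]

```text
clock: 1.75
position: [546.9, -271.4, 231.6]
ee_rot: [0.783, -0.622, 0.0, -0.0]
contact_force: [-0.3, 0.2, -0.0]
gripper_width: 63.9
grasp_force: 0.0
```

```bash
python3 -c "
from h import *
plan([-284,39,200])"
```

```text
now [-369.3  172.1  231.6] shift [-0.341 -0.532  0.126] turn [-0. -0.  0.] F [ 0.2  0.3 -0. ] w 63.9 t 1.75
```

Call:
arm_command:
  rows:
    - [[-0.11,-0.18,0.04],[0,0,0]]
    - [[-0.23,-0.36,0.08],[0,0,0]]
    - [[-0.34,-0.532,0.126],[0,0,0]]
    - [[-0.341,-0.532,0.126],[0,0,0]]

```text
clock: 2.15
position: [659.1, -156.5, 197.3]
ee_rot: [0.782, -0.623, -0.001, 0.0]
contact_force: [-0.6, -0.7, -1.6]
gripper_width: 64.3
grasp_force: 0.0
```

Run:
```python
from h import *
plan([-284,39,110])
im,d,i=cam('wrist'); cv2.imwrite('pics/w1.png',im); P=tochute(cloud(i,d)); np.savez('w1.npz',P=P,im=im)
x,y,z=P.reshape(-1,3)[d.ravel()>0].T
for nm,k in dict(wallM=(abs(y+35.5)<9)&(z>26)&(z<34)&(x>-290),wallP=(abs(y-35.5)<9)&(z>26)&(z<32)&(x>-290),plate=(abs(y)<28)&(z>46)&(z<58)&(x<-225)&(x>-300),paddle=(y>48)&(y<95)&(z>30)&(z<85)&(x<-80)).items():
    print(nm,k.sum(), [np.percentile(a[k],[2,50,98]).round(1) for a in(x,y,z)] if k.any() else '', np.polyfit(x[k],y[k],1) if k.any() else '')
```

```text
now [-282.7   37.   197.3] shift [0.006 0.008 0.349] turn [ 0.001  0.    -0.   ] F [-0.6  0.7 -1.6] w 64.3 t 2.15
wallM 1090 [array([-287.1, -179. ,  -81. ]), array([-42.1, -38.5, -27.1]), array([26.5, 30.2, 31.8])] [ 2.15178570e-02 -3.38503296e+01]
wallP 873 [array([-286.5, -200.5,  -88.1]), array([28.7, 31. , 33.2]), array([29. , 30.4, 31.7])] [-2.57624512e-03  3.05006758e+01]
plate 518 [array([-261.2, -258.4, -253.6]), array([-22.1,  -1.3,  20. ]), array([46.4, 53.2, 54.7])] [ 0.22139123 56.017439  ]
paddle 8644 [array([-299.3, -220.7, -115.6]), array([48.7, 67.3, 84.3]), array([42.6, 61.7, 78. ])] [-1.43336276e-02  6.38329336e+01]
```

View pics/w1.png

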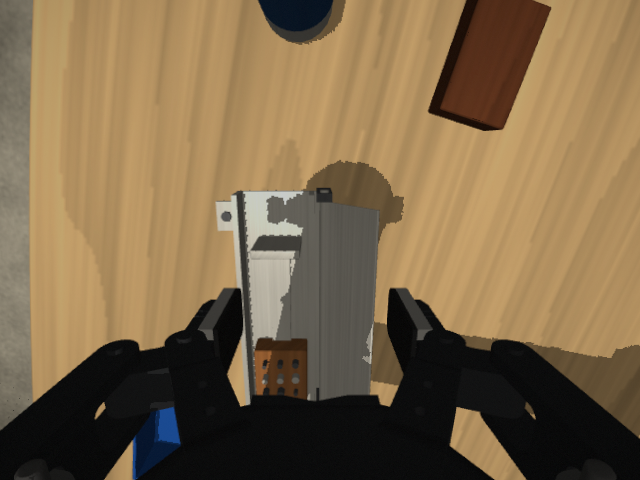

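The wrist view shows the push plate at (275,245), the paddle at (345,270), the block at (280,370) and the fingers at (225,310) and (410,310). The left finger is in line with the chute and the right one with the paddle, so I'll descend.

Call:
arm_command:
  rows:
    - [[0.008,0.006,0.12],[0,0,0]]
    - [[0.008,0.006,0.25],[0,0,0]]
    - [[0.008,0.006,0.37],[0,0,0]]
    - [[0.008,0.006,0.46],[0,0,0]]
    - [[0.008,0.006,0.46],[0,0,0]]

```text
clock: 2.7
position: [652.6, -163.6, 81.3]
ee_rot: [0.78, -0.625, -0.003, 0.002]
contact_force: [-0.5, 0.4, 0.4]
gripper_width: 63.8
grasp_force: 0.0
```

Run:
```python
from h import *
plan([-285,38,26])
im,d,i=cam('wrist'); cv2.imwrite('pics/w2.png',im)
```

```text
now [-288.1   44.8   81.3] shift [-0.012 -0.029  0.221] turn [ 0.002  0.001 -0.002] F [0.5 0.4 0.4] w 63.8 t 2.7
```

View pics/w2.png

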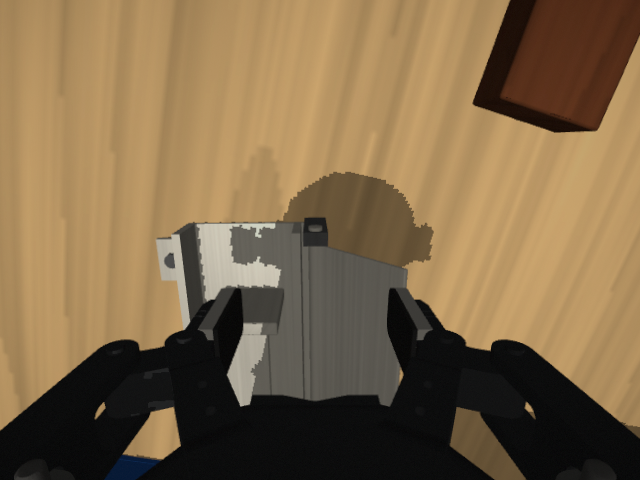

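Call:
arm_command:
  rows:
    - [[0,0,0],[0,0,0]]
    - [[0,0,0],[0,0,0]]

```text
clock: 2.95
position: [656.9, -163.2, 87.2]
ee_rot: [0.781, -0.625, 0.002, -0.001]
contact_force: [-0.1, -0.2, 0.6]
gripper_width: 63.7
grasp_force: 0.0
```

Run:
```python
from h import *
plan([-285,38,26])
im,d,i=cam('wrist'); P=tochute(cloud(i,d)); 
for nm,a,b in(('L',slice(200,245),0),('R',slice(385,440),0)):
    Q=P[280:370,a].reshape(-1,3); k=(Q[:,2]>78)&(Q[:,2]<125)&(d[280:370,a].ravel()>0); Q=Q[k]
    print(nm,k.sum(),np.percentile(Q,[1,25,50,75,99],axis=0).round(1).tolist())
x,y,z=P.reshape(-1,3)[d.ravel()>0].T
k=(abs(y)<28)&(z>49)&(z<58)&(x<-235)&(x>-280); print('plate',np.percentile(np.c_[x,y,z][k],[2,50,98],axis=0).round(1).tolist())
k=(abs(y)<60)&(z>27)&(z<33)&(x<-150)&(x>-320)&(abs(y)>25)&(abs(y)<45)
for s in(-1,1): kk=k&(y*s>0); print('wall',np.percentile(y[kk],[2,25,50,75,98]).round(1))
```

```text
now [-288.7   40.5   87.2] shift [-0.015 -0.009  0.245] turn [-0.001 -0.    -0.002] F [-0.2  0.1  0.6] w 63.7 t 2.95
L 1722 [[-300.5, -6.1, 94.7], [-299.8, 3.1, 105.1], [-295.8, 6.2, 112.2], [-287.7, 6.6, 118.8], [-278.4, 6.9, 124.7]]
R 1936 [[-300.0, 70.2, 93.3], [-299.3, 70.5, 105.0], [-295.3, 70.7, 112.6], [-288.1, 75.3, 118.9], [-277.9, 84.0, 124.8]]
plate [[-261.7, -3.5, 49.6], [-258.8, 8.5, 53.1], [-253.9, 20.7, 54.5]]
wall [-41.7 -40.3 -38.7 -37.1 -36.4]
wall [29.1 30.2 31.5 32.8 34. ]
```

Call:
arm_command:
  rows:
    - [[0,-0.006,0.03],[0,0,0]]
    - [[0,-0.012,0.06],[0,0,0]]
    - [[0,-0.012,0.09],[0,0,0]]
    - [[0,-0.012,0.12],[0,0,0]]
    - [[0,-0.012,0.14],[0,0,0]]

```text
clock: 3.5
position: [659.0, -162.2, 49.5]
ee_rot: [0.781, -0.624, 0.0, 0.0]
contact_force: [-0.1, -0.7, 2.9]
gripper_width: 64.0
grasp_force: 1.8
```

```bash
python3 -c "
from h import *
plan([-287,37.5,26])"
```

```text
now [-288.1   38.3   49.5] shift [-0.005 -0.003  0.094] turn [ 0.    -0.    -0.002] F [-0.7  0.3  2.9] w 64.0 t 3.5
```

Call:
arm_command:
  rows:
    - [[0,0,0.02],[0,0,0]]
    - [[0,0,0.04],[0,0,0]]
    - [[0,0,0.06],[0,0,0]]
    - [[0,0,0.075],[0,0,0]]
    - [[0,0,0.085],[0,0,0]]

```text
clock: 4.0
position: [657.3, -162.5, 28.1]
ee_rot: [0.781, -0.625, -0.001, 0.001]
contact_force: [-2.7, -0.5, 5.3]
gripper_width: 64.1
grasp_force: 2.7
```

Call:
arm_command:
  rows:
    - [[0,0,0],[0,0,0]]
    - [[0,0,0],[0,0,0]]
    - [[0,0,0],[0,0,0]]

```text
clock: 4.3
position: [658.3, -162.1, 28.5]
ee_rot: [0.781, -0.625, -0.0, 0.0]
contact_force: [-2.7, -1.5, 4.2]
gripper_width: 64.1
grasp_force: 2.2
```

Run:
```python
from h import *
plan([-287,37.5,26])
for n in('wrist','top'):
    im,d,i=cam(n); cv2.imwrite(f'pics/{n}3.png',im); P=tochute(cloud(i,d)).reshape(-1,3)[d.ravel()>0]
    x,y,z=P.T
    k=(x>-84)&(x<-6) if 0 else (abs(x)<8)&(y>-40)&(y<70)&(z>45); print(n,'leaf',k.sum(),np.percentile(P[k],[2,50,98],axis=0).round(1).tolist() if k.any() else '')
    k=(x<-90)&(x>-245)&(y>52)&(y<112)&(z>10)&(z<75)
    if k.any(): f=np.polyfit(y[k]-45,z[k],1); print('paddle',k.sum(),f,'gate',.8-np.arctan(f[0]))
```

```text
now [-287.9   39.    28.5] shift [-0.004 -0.006  0.01 ] turn [ 0.     0.    -0.002] F [-0.9  2.9  4.2] w 64.1 t 4.3
wrist leaf 0 
paddle 452 [-0.0375798  35.75830894] gate 0.8375621230176685
top leaf 143 [[-2.2, -15.7, 49.4], [-0.9, 24.4, 80.8], [1.8, 67.0, 106.3]]
paddle 890 [-2.95265766e-02  3.49969325e+01] gate 0.829518000507391
```

View pics/wrist3.png

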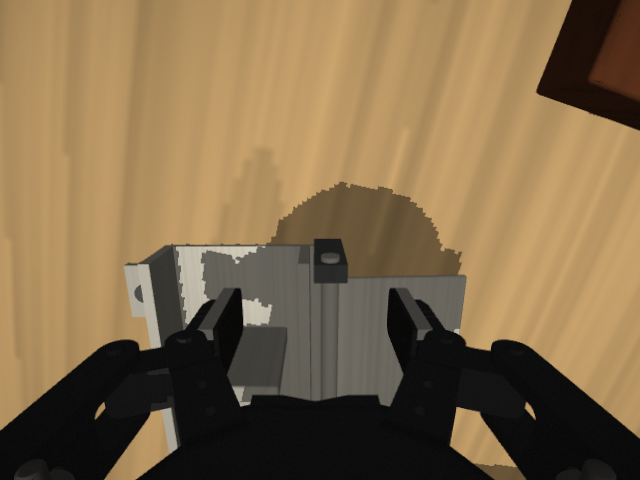

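Gate at about 0.83 rad and the finger is behind the plate (the plate shows at (262,350), the left finger at (228,330)). I'll press 3 mm more and start pushing.

Call:
arm_command:
  rows:
    - [[0,-0.004,0.012],[0,0,0]]
    - [[-0.02,-0.004,0.012],[0,0,0]]
    - [[-0.04,-0.004,0.012],[0,0,0]]
    - [[-0.06,-0.004,0.012],[0,0,0]]
    - [[-0.08,-0.004,0.012],[0,0,0]]

```text
clock: 4.9
position: [656.9, -142.2, 26.6]
ee_rot: [0.781, -0.624, 0.002, -0.001]
contact_force: [1.1, -4.1, 4.9]
gripper_width: 64.2
grasp_force: 3.2
```

```bash
cat > chk.py <<'E'
from h import *
plan([-113,38,26])
im,d,i=cam('top'); P=tochute(cloud(i,d)).reshape(-1,3)[d.ravel()>0]; x,y,z=P.T
k=(abs(x)<8)&(y>-40)&(y<70)&(z>45); print('leaf',np.percentile(P[k],[2,50,98],axis=0).round(1).tolist() if k.any() else '')
k=(x<-90)&(x>-300)&(y>52)&(y<112)&(z>10)&(z<50)
if k.sum()>50: f=np.polyfit(y[k]-45,z[k],1); print('paddle',k.sum(),'gate',.8-np.arctan(f[0]))
c=im.reshape(-1,3)[d.ravel()>0].astype(int); k=(abs(y)<32)&(x>-150)&(x<100)&(z>22)&(z<45)&(c[:,2]-c[:,0]>50)
if k.any(): print('block',k.sum(),np.percentile(P[k],[2,98],axis=0).round(1).tolist())
E
python3 chk.py
```

```text
now [-268.2   35.8   26.6] shift [-0.621  0.012  0.001] turn [-0.001 -0.001 -0.002] F [-4.3 -0.2  4.9] w 64.2 t 4.9
leaf [[-2.2, -11.8, 47.9], [-1.0, 26.9, 86.4], [1.8, 66.9, 110.1]]
paddle 1621 gate 0.9227668317632087
```

Call:
arm_command:
  rows:
    - [[-0.03,0.004,0],[0,0,0]]
    - [[-0.06,0.004,0],[0,0,0]]
    - [[-0.09,0.004,0],[0,0,0]]
    - [[-0.12,0.004,0],[0,0,0]]
    - [[-0.15,0.004,0],[0,0,0]]

```text
clock: 5.45
position: [647.5, -105.8, 26.5]
ee_rot: [0.781, -0.624, 0.002, -0.001]
contact_force: [-0.4, -4.3, 5.4]
gripper_width: 64.0
grasp_force: 3.2
```

```bash
python3 chk.py
```

```text
now [-230.6   36.8   26.5] shift [-0.47   0.007  0.002] turn [-0.001 -0.    -0.002] F [-4.1  1.3  5.4] w 64.0 t 5.45
leaf [[-7.9, -5.4, 81.0], [-4.8, 19.5, 341.0], [1.5, 39.3, 352.5]]
paddle 2300 gate 0.9236707692168208
```

Call:
arm_command:
  rows:
    - [[-0.04,0.004,0],[0,0,0]]
    - [[-0.08,0.004,0],[0,0,0]]
    - [[-0.12,0.004,0],[0,0,0]]
    - [[-0.16,0.004,0],[0,0,0]]
    - [[-0.2,0.004,0],[0,0,0]]

```text
clock: 6.0
position: [635.2, -57.0, 26.4]
ee_rot: [0.781, -0.624, 0.001, -0.001]
contact_force: [0.5, -4.9, 5.5]
gripper_width: 64.5
grasp_force: 3.2
```

```bash
python3 chk.py
python3 - <<'E'
from h import *
im,d,i=cam('scene'); cv2.imwrite('pics/s4.png',cv2.resize(im[180:380,180:480],None,fx=2.5,fy=2.5,interpolation=cv2.INTER_CUBIC))
E
```

```text
now [-180.3   37.8   26.4] shift [-0.269  0.002  0.001] turn [-0.001 -0.    -0.002] F [-4.9  0.6  5.5] w 64.5 t 6.0
leaf [[-7.7, -8.2, 344.4], [-0.2, 29.4, 371.8], [7.5, 68.3, 414.1]]
paddle 2514 gate 0.915981340495135
```

View pics/s4.png

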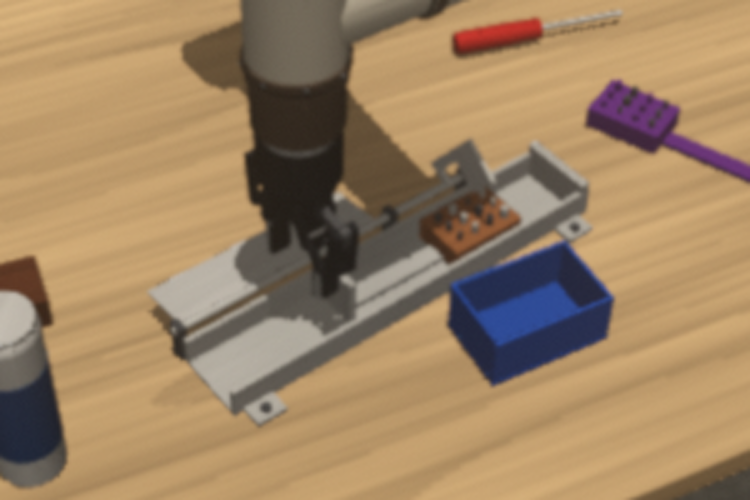

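The scene view shows the leaf up at (465,165), with the block at (470,225) passing under it. The finger is on the plate at (335,285).

Call:
arm_command:
  rows:
    - [[-0.04,0,0],[0,0,0]]
    - [[-0.08,0,0],[0,0,0]]
    - [[-0.12,0,0],[0,0,0]]
    - [[-0.16,0,0],[0,0,0]]
    - [[-0.2,0,0],[0,0,0]]

```text
clock: 6.6
position: [623.8, -8.1, 26.2]
ee_rot: [0.781, -0.624, 0.001, -0.001]
contact_force: [0.9, -5.2, 4.6]
gripper_width: 64.4
grasp_force: 3.2
```

Call:
arm_command:
  rows:
    - [[-0.015,0,0],[0,0,0]]
    - [[-0.03,0,0],[0,0,0]]
    - [[-0.045,0,0],[0,0,0]]
    - [[-0.055,0,0],[0,0,0]]

```text
clock: 7.0
position: [620.7, 5.2, 26.2]
ee_rot: [0.781, -0.624, 0.001, -0.001]
contact_force: [0.3, -4.4, 4.7]
gripper_width: 63.9
grasp_force: 3.2
```

```bash
python3 chk.py
```

```text
now [-116.5   37.9   26.2] shift [-0.014  0.001  0.001] turn [-0.001 -0.    -0.002] F [-4.4  0.7  4.7] w 63.9 t 7.0
leaf [[-7.8, 5.3, 54.8], [-0.4, 43.9, 363.4], [7.3, 68.9, 368.6]]
paddle 2542 gate 0.9218408428267668
```

Now small steps until the force rises.

Call:
arm_command:
  rows:
    - [[-0.006,0,0],[0,0,0]]
    - [[-0.012,0,0],[0,0,0]]
    - [[-0.012,0,0],[0,0,0]]

```text
clock: 7.35
position: [620.4, 7.0, 26.3]
ee_rot: [0.781, -0.625, 0.001, -0.0]
contact_force: [1.7, -7.6, 5.1]
gripper_width: 64.1
grasp_force: 5.8
```

Call:
arm_command:
  rows:
    - [[-0.006,0,0],[0,0,0]]
    - [[-0.012,0,0],[0,0,0]]
    - [[-0.012,0,0],[0,0,0]]

```text
clock: 7.65
position: [620.5, 7.3, 26.9]
ee_rot: [0.78, -0.626, 0.002, 0.0]
contact_force: [5.2, -18.5, 6.1]
gripper_width: 64.0
grasp_force: 10.7
```

```bash
python3 chk.py
```

```text
now [-114.3   37.7   26.9] shift [-0.005  0.001  0.003] turn [-0.001 -0.001 -0.003] F [-19.2  -0.9   6.1] w 64.0 t 7.65
leaf [[-7.8, 5.7, 54.5], [-0.5, 43.6, 363.7], [7.4, 69.1, 369.8]]
paddle 2541 gate 0.9005604860464812
```

Force rises to 19 N with no further travel, so the rack is against the stop. I'll back off with the paddle still held and check.

Call:
arm_command:
  rows:
    - [[0.01,0,0],[0,0,0]]
    - [[0.025,0,0],[0,0,0]]
    - [[0.045,0,0],[0,0,0]]
    - [[0.065,0,0],[0,0,0]]
    - [[0.065,0,0],[0,0,0]]

```text
clock: 8.2
position: [622.6, -4.8, 25.6]
ee_rot: [0.781, -0.625, 0.0, -0.0]
contact_force: [-1.3, 2.0, 4.7]
gripper_width: 64.2
grasp_force: 2.4
```

```bash
python3 chk.py
python3 - <<'E'
from h import *
im,d,i=cam('scene'); cv2.imwrite('pics/s5.png',cv2.resize(im[200:360,220:460],None,fx=3,fy=3,interpolation=cv2.INTER_CUBIC))
P=tochute(cloud(i,d)).reshape(-1,3); c=im.reshape(-1,3).astype(int); x,y,z=P.T
k=(c[:,2]-c[:,0]>50)&(abs(y)<30)&(x>-60)&(x<110)&(z>24)&(z<45); print('block scene',k.sum(),np.percentile(P[k],[1,50,99],axis=0).round(1).tolist())
k=(abs(y)<25)&(x>85)&(x<125)&(z>36)&(z<44); print('stop top',np.percentile(P[k],[1,50,99],axis=0).round(1).tolist())
E
```

```text
now [-126.7   38.3   25.6] shift [-0.055 -0.001 -0.002] turn [-0.     0.    -0.002] F [2.2 0.8 4.7] w 64.2 t 8.2
leaf [[-7.5, 5.8, 55.0], [-0.3, 43.1, 363.0], [7.4, 68.7, 383.8]]
paddle 2526 gate 0.9498900880603416
block scene 410 [[12.5, -27.6, 24.5], [49.1, -6.8, 29.5], [100.2, 21.8, 41.2]]
stop top [[90.4, -24.4, 36.1], [95.7, -1.5, 40.1], [104.1, 24.0, 43.7]]
```

View pics/s5.png

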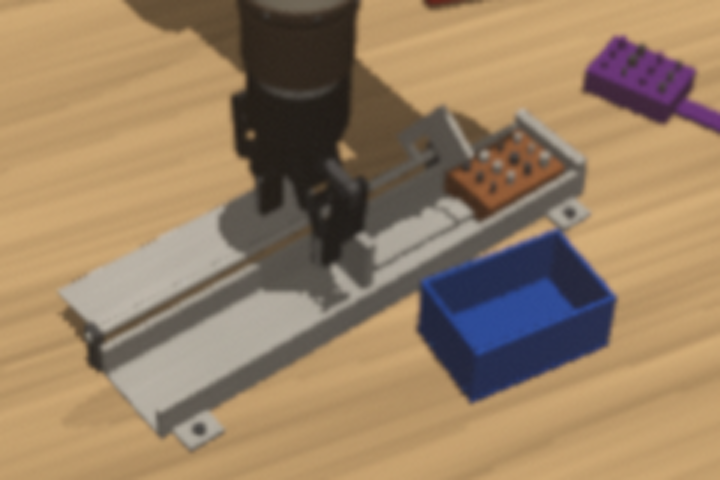

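The block at (510,170) is against the end stop (560,150), and the finger is clear of the plate. I'll raise straight up so the gate shuts gently.

Call:
arm_command:
  rows:
    - [[0,0,-0.025],[0,0,0]]
    - [[0,0,-0.05],[0,0,0]]
    - [[0,0,-0.075],[0,0,0]]
    - [[0,0,-0.1],[0,0,0]]
    - [[0,0,-0.125],[0,0,0]]

```text
clock: 8.8
position: [622.7, -5.3, 57.5]
ee_rot: [0.781, -0.625, 0.0, -0.0]
contact_force: [1.8, 0.6, -0.0]
gripper_width: 64.3
grasp_force: 0.7
```

Call:
arm_command:
  rows:
    - [[0,0,-0.025],[0,0,0]]
    - [[0,0,-0.06],[0,0,0]]
    - [[0,0,-0.12],[0,0,0]]
    - [[0,0,-0.22],[0,0,0]]
    - [[0,0,-0.34],[0,0,0]]

```text
clock: 9.3
position: [620.7, -5.6, 141.5]
ee_rot: [0.781, -0.625, -0.002, 0.002]
contact_force: [0.9, 0.4, -0.1]
gripper_width: 64.0
grasp_force: 0.0
```

Call:
arm_command:
  rows:
    - [[0.1,0.1,-0.12],[0,0,0]]
    - [[0.2,0.22,-0.22],[0,0,0]]
    - [[0.25,0.4,-0.25],[0,0,0]]
    - [[0.3,0.58,-0.25],[0,0,0]]
    - [[0.3,0.7,-0.25],[0,0,0]]

```text
clock: 9.8
position: [464.7, -118.3, 204.6]
ee_rot: [0.78, -0.626, -0.001, 0.0]
contact_force: [-0.6, 0.5, 0.3]
gripper_width: 64.1
grasp_force: 0.0
```

Call:
arm_command:
  rows:
    - [[0,0,0],[0,0,0]]
    - [[0,0,0],[0,0,0]]
    - [[0,0,0],[0,0,0]]

```text
clock: 10.1
position: [468.9, -116.6, 204.5]
ee_rot: [0.781, -0.624, 0.0, -0.0]
contact_force: [-0.2, -0.0, -0.1]
gripper_width: 63.9
grasp_force: 0.0
```

```bash
python3 chk.py
python3 - <<'E'
from h import *
im,d,i=cam('top'); cv2.imwrite('pics/t6.png',cv2.resize(im[100:280,180:440],None,fx=3,fy=3,interpolation=cv2.INTER_CUBIC))
E
```

```text
now [-201.   213.3  204.5] shift [-0.356 -0.699  0.714] turn [-0.    -0.    -0.002] F [ 0.   0.2 -0.1] w 63.9 t 10.1
leaf [[-2.2, -27.2, 48.0], [-0.4, 10.7, 58.9], [1.9, 50.0, 64.2]]
paddle 408 gate 0.08940588054928955
block 766 [[17.2, -22.5, 24.0], [92.2, 28.0, 32.3]]
```

View pics/t6.png

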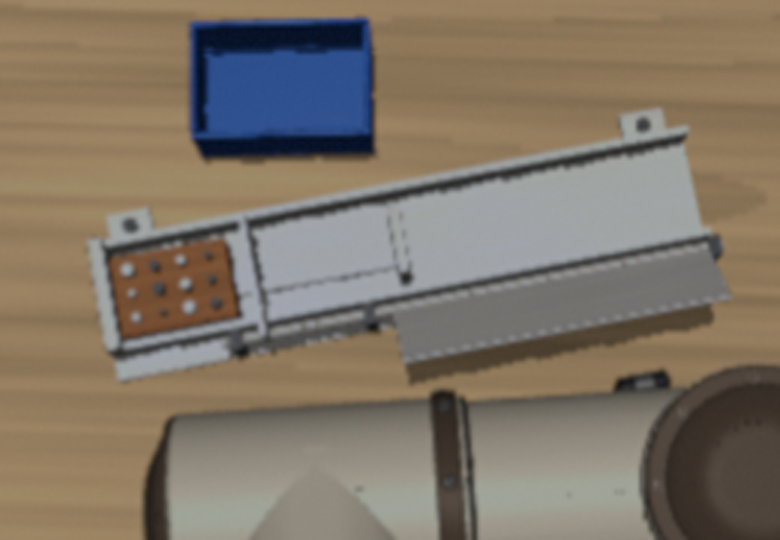

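The top view shows the block (172,285) against the end stop (105,295), the gate shut across the chute at (250,275), the paddle back up, and the arm clear.

```bash
python3 -c "
from bench import arm
print(arm.job_done())"
```

```text
the job is handed in; nothing more can be done
None
```

The drill rack is fully home against the end stop, the gate has shut behind the drill block, and the arm is clear; the job was handed in at about 10 s of the 51 s allowed.

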